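# Hang a pressed sample panel in the drying stand's side-opening hooks

## Task

Hang the sample panel that has the hanger bar in the drying stand: lift it out of the holder, bring its two pins sideways into the open mouths of the two hooks, over the lips, feeling for the throats, then lower it into them and press it down past the sprung catches until both pins are fully home on the throat floors, and let go so that it hangs by itself. Feel your way gently: never load the stand with more than 25 N. Leave the bare sample and everything else on the table where they are.

Things in the scene. Friction and masses are not known exactly. Their poses are not given: they have to be found in the camera images.
- bar (a point): Centre of the aluminium hanger bar on top of the sample panel; grasp here across its thickness. Bar: 20 thick (x), 160 long (y), 24 high (z). A speckled off-white board, 14 thick, 150 wide, reaches from 12 to 112 mm below this point. A round pin, 12 mm in diameter, 25 long, sticks out of each bar end on its centre line. 0.22 to 0.34 kg. Starts upright, this point 122 mm above the table.
- pin_left (a point): Point on the axis of the pin at the bar's +y end, 92 mm from the bar's centre: the middle of the stretch that rests in the hook.
- pin_right (a point): Point on the axis of the pin at the bar's -y end, 92 mm from the bar's centre.
- stand: Fixed metal drying stand. Origin on the table below the middle of the hooks. Its x points from the hooks' open mouths inwards (the panel goes in along +x), y from hook to hook, z up. Two equal upright hook plates, 6 thick, parallel to x-z, at y = -92 and +92 mm; the bar fits between with 9 mm to spare each end. Arms behind the hooks; posts and cross beam, 210 high, at x = 143 to 167; feet 12 high.
- passage (a point): On the stand, 199 mm above its origin: mid-height of the hooks' level mouth passage, from z = 188 (lip top) to 210 mm (underside of the guard; its top 220). Going in: the lip, 25 long, the throat, 15 wide, a ledge level with the lip, 20 long, then the upright back wall. From touching the back wall a pin must come back 21.5 mm to be centred over the throat; else it lands on ledge or lip.
- home (a point): On the stand, 170 mm above its origin, same axes: height of the pins' axis when home on the throat floors (z = 164 mm). Throats are 15 mm wide in x. Both hooks were clamped together by hand anywhere from 40 mm before to 30 mm beyond this point along x, which is NOT reported: The front tip of the lip lies 32.5 mm before the throat's centre, the back wall 27.5 mm beyond it. They do not slip under 25 N.
- catches (a point): On the stand, 181 mm above its origin: height of the two sprung round brass catches, one in each throat, poking 5 mm in from the lip side. A pin lowered into the throat lands on its catch with its axis at about z = 187 mm and must be pressed past it (6 to 10 N for both, the panel's weight included), then goes freely down to the floor.
- holder: Fixed white plastic sample holder, origin under the centre of its base, z up. Base 170 x 170 x 10 mm; two slots along y at x = -45 and +45 mm, 15 to 17 mm wide, between cheeks whose tops are 45 mm over the table. One holds the panel with the bar, the other the bare sample, either way round.
- bare_mid (a point): Centre of the bare sample, a plain speckled pressed-fibre board without a bar, 14 x 150 x 80 mm high, standing in the holder's other slot (its top 90 mm over the table). Leave it alone.
- jar: Screw-top jar, 60 mm in diameter, 80 mm high, origin under its centre. Leave alone.
- scraper: Spatula lying flat along its x. Leave alone.
- mixcup: Open cup, 80 mm across, 70 mm high, origin under its centre. Leave alone.
- roller: Lying paint roller, white, 48 mm thick, 270 mm long along its x with its wooden handle. Leave alone.
- offcut: Speckled offcut of board, 90 x 70 x 14 mm, lying flat. Leave alone.
Mind the look-alikes: they are no part of the job. What is shaped like the part that bears bar but blue is not meant.

How it is judged:
On the way, in this order (a step that is already met when the one before it is completed fails the run):
1. the panel is lifted clear of the holder (z of bar in the frame of holder above 0.17 m), for 0.1 s.
2. both pins are home in the throats (z of pin_left in the frame of stand between 0.163 and 0.175 m and x of pin_left in the frame of stand between -0.047 and 0.037 m and z of pin_right in the frame of stand between 0.163 and 0.175 m and x of pin_right in the frame of stand between -0.047 and 0.037 m and y of bar in the frame of stand between -0.013 and 0.013 m and angle between bar's own z axis and vertical below 0.2 rad), for 0.2 s.
At the end, for the whole second after the job is handed in: Both pins rest in the throats: each axis 163 to 175 mm above the table, 47 mm before to 37 mm beyond the stand's origin in x; the bar centred between the hooks within 13 mm, the panel upright within 0.2 rad, hanging on the stand, slower than 30 mm/s, off the holder (all of step 2 and contact force between sample and stand above 1 N and linear speed of sample below 0.03 m/s and contact force between sample and holder below 0.1 N); the robot touches nothing.
It fails at once if the panel loads the stand with more than 25 N (contact force between sample and stand above 25 N).
It fails at once if the robot strikes the stand with more than 25 N (contact force between any of the arm, the fingers and stand above 25 N).
It fails at once if the bare sample or another bystander is moved by more than 30 mm (distance of any of bare_mid, jar, scraper, mixcup, roller, offcut from where it was at the start of the episode above 0.03 m).
It also fails if it takes over 66 s, if anything falls off the work surface, if the arm or the gripper's body presses on something with over 40 N, if the wrist force passes 120 N, or if a joint passes its speed limit or range.

## Robot

A 6-joint arm with a two-finger parallel gripper is mounted at the origin on the work surface. World frame = base frame: x ahead of the robot, y to its left, z up, the work surface at z = 0. Lengths are in m, angles in rad, forces in N, time in s.
With the tool pointing down it reaches from about 0.2 to 0.875 m from the base axis. Payload 3.4 kg.
Tool frame: the origin (TCP) lies between the finger pads; the fingertips stand 17 mm ahead of it and the grasp point (between the pads) lies 2 mm behind it; z points along the fingers, y is the line along which they close (so a half turn about z gives the same grasp; the last joint's range is limited). The gripper opens to 94 mm and grips with 3 to 60 N. Pads are 16 mm wide; open, the fingers measure 119 mm over their backs; the gripper's body (75 mm by 177 mm) begins 78 mm behind the grasp point.
Start: joints at [1.214, 0.276, 1.505, -0, 1.361, -0.121], TCP at [0.134, 0.559, 0.222] pointing down, gripper open.
Joint ranges: [-2.89, 2.89], [-0.75, 2.08], [0.22, 2.7], [-1.18, 4.32], [0.11, 2.71], [-2.7, 2.7]. Speed limits (rad/s): [2.57, 2.57, 3.14, 3.14, 3.14, 3.14].

## Interface

Orientations are given as [roll, pitch, yaw] about the fixed x, y, z axes, in that order (R = Rz(yaw) Ry(pitch) Rx(roll)).
In Python, from cell import * gives the robot as it stands.
- The arm moves only by the tool jog_arm, never from a script. Its arguments are lists of equal length, an entry for each row: "travel": the shift along the tool's x, y, z scaled (see below), a list of three; "delta_rot": the turn, a rotation vector about the tool's x, y, z scaled (see below), a list of three; "claw": the closure, from 0 (fully open) to 1 (shut). A call has 1 to 8 rows; each row shifts and turns the commanded pose from where the row before left it, along the tool's axes as they then stand; what a row does not reach is not made up. The controller multiplies each number of a shift by 800 mm and each number of a turn by 0.5 rad. A row lasts 1/12 s, in which the tool goes at most 41.7 mm and 7.16 degrees, less where a joint would pass 70% of its speed; a pose out of reach is approached as far as the arm can. A call with a number of a shift or a turn outside -1 to 1 is refused whole. A call with a gripper value outside its range is refused whole. The fingers move at their own pace and stop on an object; "grip_force" is the grip in N (left out, the last holds). Time passes only in rows, so rows that do not move let the fingers close. It gives the time, the measured TCP pose, the force, the opening and the grip force at its end, in the units of the state.
- observe(): the state, without advancing time (a new reading comes with each control period).
- get_image(name): name is "scene" or "side" or "wrist"; returns a dict with "image" (480x640x3 uint8, blue, green, red), "depth" (480x640 float32, m along the optical axis (not along the pixel's ray), 0 where there is no reading), "intrinsics" (3x3 intrinsics, pixels), "R" (3x3) and "t" (3): a world point X has camera coordinates R X + t. Camera axes: x right, y down, z forward; pixel columns grow to the right and rows downward; lengths in m; the calibration is good to about 2 mm. A picture is of the moment at which its call begins.
- job_done(): hands the job in; it is judged then, once.
The state is a dict: "t": time; "q": joint angles; "joint_velocities": joint speeds; "joint_efforts": joint torques, N m; "position": TCP position; "tcp_rot": TCP orientation; "force": force on the tool from outside, world axes, zero at the start; "moment": the same for the moment, N m; "gripper_width": finger opening in m; "gripper_force": force on a finger pad.
Only numpy, scipy, OpenCV 4.12 (cv2) and the standard library are available. Lean on these libraries where they do the work, as an engineer would, in place of code of your own. Each camera call takes 0.05 s, during which the arm holds its last target. There are 200 camera calls.

## Working session

There is one attempt and no reset: what is moved stays moved. The work goes in short steps, Python scripts to look and compute and a tool call to move; the robot and the scene stay as the last step left them, time stands still between calls to the robot, and variables do not carry over. Pictures are saved under pics/ and viewed, at most 10 in all, crops included, and the job is handed in when it is done.

Besides the shell and the picture viewer there is one more tool, called after "Emit:" as a command line: name --argument value ..., lists and objects as JSON in quotes. jog_arm: Moves the arm, as the interface text tells. Shifts and turns lie within -1 to 1; 1 stands for 800 mm of shift or 0.5 rad of turn. Its arguments: {"type":"object","properties":{"travel":{"type":"array"},"delta_rot":{"type":"array"},"claw":{"type":"array"},"grip_force":{"type":"number"}},"required":["travel","delta_rot","claw"]}

```bash
ls; mkdir -p pics; python3 - <<'E'
from cell import *
import cv2,numpy as np,pickle
d={}
for n in("scene","side"):
    r=get_image(n);d[n]=r;cv2.imwrite(f"pics/{n}0.png",r["image"])
    print(n,r["intrinsics"],r["R"],r["t"])
pickle.dump(d,open("d0.pkl","wb"))
print(observe())
E
```

```text
pics
scene [[493.26472023   0.         310.87981491]
 [  0.         493.26472023 250.77557631]
 [  0.           0.           1.        ]] [[-0.24575208  0.96923326 -0.01388507]
 [ 0.68074303  0.16237155 -0.71429994]
 [-0.69006872 -0.18499286 -0.69970193]] [ 0.09419707 -0.21023538  1.71250659]
side [[621.17330145   0.         304.78985937]
 [  0.         621.17330145 245.75490741]
 [  0.           0.           1.        ]] [[ 0.97996215 -0.19840416  0.01760596]
 [-0.12272335 -0.6710422  -0.73119173]
 [ 0.15688582  0.71437956 -0.68194478]] [-0.44455441  0.16124607  1.63297264]
{'t': 0.1, 'q': array([ 1.21398983e+00,  2.76555957e-01,  1.50596124e+00,  1.11538173e-05,
        1.36070214e+00, -1.21010814e-01]), 'joint_velocities': array([-0.00044331, -0.00192454, -0.0033107 ,  0.00010677, -0.00033589,
        0.00188741]), 'joint_efforts': array([ 3.01815722e-03, -4.05461025e+01, -2.37778544e+01,  7.04543875e-02,
        3.00019991e-02, -3.22059350e-05]), 'position': array([0.13417523, 0.55865354, 0.22169547]), 'tcp_rot': array([-3.13997919e+00, -2.07190624e-04,  2.90579447e+00]), 'force': array([-0.06062389, -0.64058267,  0.16176073]), 'moment': array([ 0.0256111 ,  0.01243474, -0.00114477]), 'gripper_force': 0.0, 'gripper_width': 0.0941392539828832}
```

View pics/scene0.png

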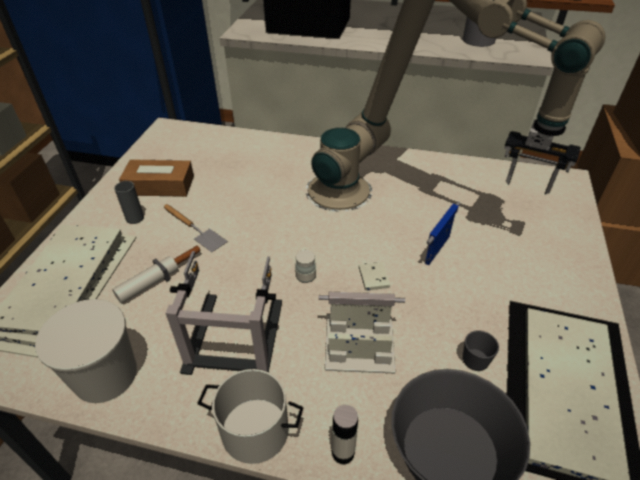

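View pics/side0.png

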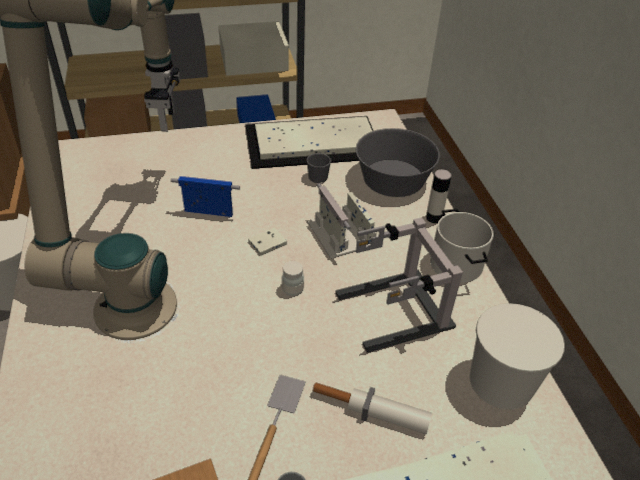

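The scene view shows the holder with the bar panel at about (362,298), the bare sample nearer the camera, the blue decoy at (440,235) and the stand at (230,315) with its hooks facing the robot. The side view shows the bar at (330,205) and the stand's beam at (435,250). I'll enlarge both next.

```bash
python3 - <<'E'
import cv2,numpy as np,pickle
d=pickle.load(open("d0.pkl","rb"))
a=cv2.resize(d["scene"]["image"][245:385,160:420],None,fx=3,fy=3,interpolation=cv2.INTER_CUBIC)
b=cv2.resize(d["side"]["image"][170:355,310:475],None,fx=3.2,fy=3.2,interpolation=cv2.INTER_CUBIC)
cv2.imwrite("pics/sc.png",a);cv2.imwrite("pics/si.png",b);print(a.shape,b.shape)
E
```

```text
(420, 780, 3) (592, 528, 3)
```

View pics/sc.png

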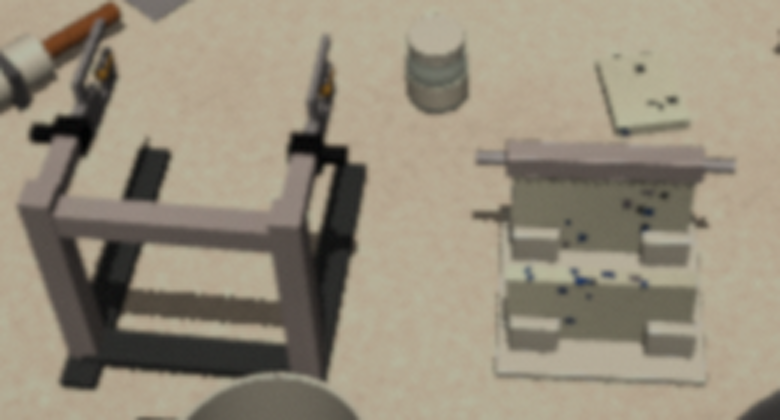

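View pics/si.png

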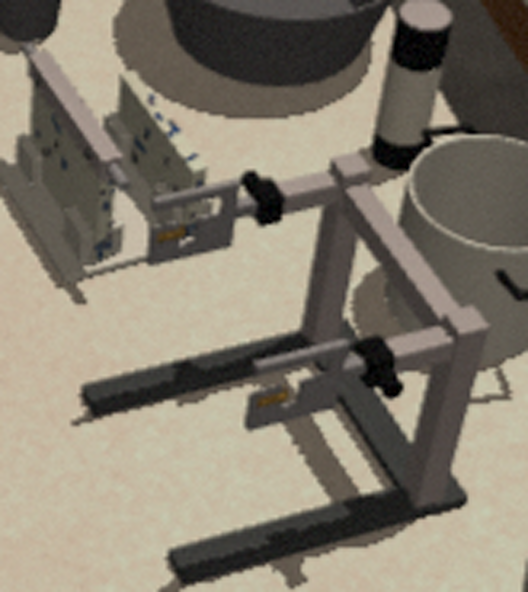

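The crops show the bar ends at roughly scene px (329,297) and (395,300), and the stand's beam top and both hooks in view. I'll fit the top faces from depth at their known heights.

```bash
cat > h.py <<'E'
import numpy as np,cv2
def cloud(r):
    K=r["intrinsics"];z=r["depth"];v,u=np.mgrid[:480,:640]
    c=np.stack([(u-K[0,2])/K[0,0]*z,(v-K[1,2])/K[1,1]*z,z],-1)
    w=(c-r["t"])@r["R"]; w[z==0]=np.nan
    return w
def ray(r,u,v,h):
    K=r["intrinsics"];d=np.array([(u-K[0,2])/K[0,0],(v-K[1,2])/K[1,1],1])@r["R"];o=-r["t"]@r["R"]
    return o+d*(h-o[2])/d[2]
E
python3 - <<'E'
import pickle;from h import *
d=pickle.load(open("d0.pkl","rb"));np.set_printoptions(precision=4,suppress=True)
S,I=d["scene"],d["side"]
def sc(x,y,h):return ray(S,160+x/3-.33,245+y/3-.33,h)
def si(x,y,h):return ray(I,310+x/3.2-.34,170+y/3.2-.34,h)
print("bar pts scene, z=.134:",sc(508,142,.134),sc(704,149,.134),"pin tips z=.122",sc(478,157,.122),sc(735,165,.122))
print("side bar z.134",si(30,50,.134),si(118,160,.134))
print("beam scene z.21",sc(58,198,.21),sc(276,212,.21),"post outer near corners",sc(22,210,.21),sc(302,228,.21))
print("side post: far/near outer",si(333,168,.21),si(370,158,.21),si(488,325,.21),si(447,335,.21))
print("guard tips side z.22",si(155,200,.22),si(255,367,.22),"scene",sc(104,5+17,.22),sc(325,38,.22))
for n in d:
    w=cloud(d[n]);
    for nm,lo,hi,bx in(("beamtop",.203,.217,None),("bartop",.127,.140,None)):
        m=(w[...,2]>lo)&(w[...,2]<hi)&(w[...,0]>.35)&(w[...,0]<.95)&(w[...,1]>-.45)&(w[...,1]<.4)
        p=w[m]
        nl,l,s,c=cv2.connectedComponentsWithStats(m.astype(np.uint8))
        for k in range(1,nl):
            if s[k,4]>40:
                q=w[l==k];print(n,nm,s[k],q.mean(0),cv2.minAreaRect(q[:,:2].astype(np.float32)))
E
```

```text
bar pts scene, z=.134: [0.5744 0.096  0.134 ] [0.5446 0.2517 0.134 ] pin tips z=.122 [0.5858 0.0736 0.122 ] [0.5452 0.2781 0.122 ]
side bar z.134 [0.5457 0.2572 0.134 ] [0.5868 0.0934 0.134 ]
beam scene z.21 [ 0.7671 -0.1955  0.21  ] [ 0.742  -0.0374  0.21  ] post outer near corners [ 0.7834 -0.216   0.21  ] [ 0.7512 -0.0147  0.21  ]
side post: far/near outer [ 0.7263 -0.0319  0.21  ] [ 0.7596 -0.0255  0.21  ] [ 0.7814 -0.2203  0.21  ] [ 0.748  -0.2246  0.21  ]
guard tips side z.22 [ 0.5731 -0.0542  0.22  ] [ 0.5967 -0.2387  0.22  ] scene [ 0.5993 -0.2317  0.22  ] [ 0.5753 -0.0532  0.22  ]
scene beamtop [184 252  11  27  46] [ 0.643  -0.2287  0.2117] ((0.6331619620323181, -0.22937104105949402), (0.0736391469836235, 0.005418379325419664), 4.50594425201416)
scene beamtop [177 283  12   7  56] [ 0.6953 -0.2226  0.2051] ((0.6954307556152344, -0.2221979945898056), (0.020994460210204124, 0.024794885888695717), 14.34958553314209)
scene beamtop [255 289  13   7  58] [ 0.6701 -0.0405  0.205 ] ((0.6699573993682861, -0.040902942419052124), (0.02042348124086857, 0.02550501562654972), 10.60184860
[... 2518 characters left out ...]
295), 68.80661010742188)
side bartop [437 212  55  39 224] [ 0.8769 -0.0028  0.1308] ((0.8822009563446045, -0.0006901472806930542), (0.13215793669223785, 0.1539308875799179), 1.7739965915679932)
side bartop [409 240  13  10  51] [ 0.7375 -0.0376  0.1334] ((0.7361359000205994, -0.037254005670547485), (0.01971581019461155, 0.03362038731575012), 55.02437210083008)
side bartop [442 288  15  11  50] [ 0.7627 -0.2187  0.1338] ((0.7629740834236145, -0.21892067790031433), (0.022177953273057938, 0.03300003707408905), 60.899803161621094)
side bartop [475 344  21  28  86] [ 0.7678 -0.4187  0.1339] ((0.7681740522384644, -0.4104410707950592), (0.013945483602583408, 0.07968985289335251), 9.49921989440918)
```

Emit:
jog_arm --travel '[[0,0,-0.005],[0,0,-0.005],[0,0,-0.005],[0,0,-0.005],[0,0,-0.005],[0,0,-0.005],[0,0,-0.005],[0,0,-0.005]]' --delta_rot '[[0,0,0.24],[0,0,0.24],[0,0,0.24],[0,0,0.24],[0,0,0.24],[0,0,0.24],[0,0,0.24],[0,0,0.24]]' --claw '[0,0,0,0,0,0,0,0]'

```text
t: 0.77
position: [0.1342, 0.5588, 0.2542]
tcp_rot: [-3.141, 0.001, 1.94]
force: [0.1, 0.1, -0.1]
gripper_width: 0.0937
gripper_force: 0.0
```

Emit:
jog_arm --travel '[[0,0,0],[0,0,0],[-0.036,0.0275,0],[-0.036,0.0275,0],[-0.036,0.0275,0],[-0.036,0.0275,0],[-0.036,0.0275,0],[-0.036,0.0275,0]]' --delta_rot '[[0,0,0.185],[0,0,0.185],[0,0,0],[0,0,0],[0,0,0],[0,0,0],[0,0,0],[0,0,0]]' --claw '[0,0,0,0,0,0,0,0]'

```text
t: 1.43
position: [0.2973, 0.4129, 0.2541]
tcp_rot: [-3.141, 0.0, 1.761]
force: [0.4, 0.5, 1.0]
gripper_width: 0.0939
gripper_force: 0.0
```

Emit:
jog_arm --travel '[[-0.036,0.0275,0],[-0.036,0.0275,0],[-0.036,0.0275,0],[-0.036,0.0275,0],[-0.036,0.0275,0],[-0.036,0.0275,0],[-0.036,0.0275,0],[0,0,0]]' --delta_rot '[[0,0,0],[0,0,0],[0,0,0],[0,0,0],[0,0,0],[0,0,0],[0,0,0],[0,0,0]]' --claw '[0,0,0,0,0,0,0,0]'

```text
t: 2.1
position: [0.4906, 0.2411, 0.2536]
tcp_rot: [3.14, 0.003, 1.755]
force: [1.5, -0.1, 0.4]
gripper_width: 0.0942
gripper_force: 0.0
```

Emit:
jog_arm --travel '[[-0.034,0.026,0],[-0.034,0.026,0],[-0.033,0.026,0],[0,0,0],[0,0,0]]' --delta_rot '[[0,0,0],[0,0,0],[0,0,0],[0,0,0],[0,0,0]]' --claw '[0,0,0,0,0]'

```text
t: 2.52
position: [0.5627, 0.1772, 0.2535]
tcp_rot: [-3.14, -0.001, 1.758]
force: [-0.1, -0.1, -0.8]
gripper_width: 0.094
gripper_force: 0.0
```

```bash
python3 - <<'E'
from cell import *;from h import *
r=get_image("wrist");cv2.imwrite("pics/w1.png",r["image"]);o=observe();print(o["position"],o["tcp_rot"],o["force"])
w=cloud(r);m=(abs(w[...,2]-.134)<.006)
nl,l,s,c=cv2.connectedComponentsWithStats(m.astype(np.uint8))
for k in range(1,nl):
    if s[k,4]>300:q=w[l==k];print(s[k],q.mean(0),cv2.minAreaRect(q[:,:2].astype(np.float32)))
E
```

```text
[0.56176315 0.17813265 0.25372549] [-3.13942641e+00 -1.05075457e-03  1.75992830e+00] [-0.76109568  0.34042492 -0.6706047 ]
[ 313  142   28  213 5143] [0.56791557 0.1775347  0.1338035 ] ((0.5694231986999512, 0.16581541299819946), (0.021566927433013916, 0.17476442456245422), 10.992979049682617)
```

View pics/w1.png

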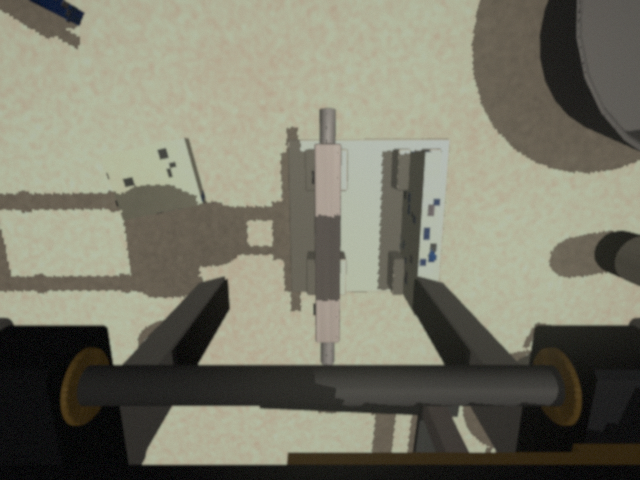

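The wrist view shows the bar upright in the image, columns 315–340 and rows 143–342, midway between the fingers (~327, 242). It is well aligned in yaw.

```bash
python3 - <<'E'
from cell import *;from h import *
r=get_image("wrist");o=observe();print(o["position"])
a,b=ray(r,328,143.5,.134),ray(r,327,342,.134);c=(a+b)/2;print(a,b,c,np.linalg.norm(a-b),np.arctan2(-(a-b)[0],(a-b)[1]))
y=o["tcp_rot"][2];d=c-o["position"];print("tool dx,dy",np.cos(y)*d[0]+np.sin(y)*d[1],np.sin(y)*d[0]-np.cos(y)*d[1])
E
```

```text
[0.56131968 0.17862722 0.25401169]
[0.55328534 0.25161888 0.134     ] [0.58320794 0.09526558 0.134     ] [0.56824664 0.17344223 0.134     ] 0.15919081683678477 0.1890917095806673
tool dx,dy -0.006401899410987889 0.005820870744397612
```

Emit:
jog_arm --travel '[[-0.008,0.0073,0],[0,0,0.035],[0,0,0.035],[0,0,0.035],[0,0,0.035],[0,0,0.0275],[0,0,0],[0,0,0]]' --delta_rot '[[0,0,0],[0,0,0],[0,0,0],[0,0,0],[0,0,0],[0,0,0],[0,0,0],[0,0,0]]' --claw '[0,0,0,0,0,0,0,0]'

```text
t: 3.28
position: [0.5684, 0.1733, 0.12]
tcp_rot: [-3.139, -0.0, 1.762]
force: [0.3, 0.7, 0.1]
gripper_width: 0.0943
gripper_force: 0.0
```

Emit:
jog_arm --travel '[[0,0,0],[0,0,0],[0,0,0],[0,0,0],[0,0,0],[0,0,0],[0,0,0],[0,0,0]]' --delta_rot '[[0,0,0],[0,0,0],[0,0,0],[0,0,0],[0,0,0],[0,0,0],[0,0,0],[0,0,0]]' --claw '[0.5,1,1,1,1,1,1,1]' --grip_force 30

```text
t: 3.95
position: [0.5694, 0.1727, 0.1206]
tcp_rot: [3.141, -0.0, 1.761]
force: [-0.6, 0.0, -0.2]
gripper_width: 0.0441
gripper_force: 0.0
```

Emit:
jog_arm --travel '[[0,0,0],[0,0,0],[0,0,0],[0,0,0],[0,0,0],[0,0,0],[0,0,0],[0,0,0]]' --delta_rot '[[0,0,0],[0,0,0],[0,0,0],[0,0,0],[0,0,0],[0,0,0],[0,0,0],[0,0,0]]' --claw '[1,1,1,1,1,1,1,1]'

```text
t: 4.62
position: [0.5693, 0.1727, 0.1204]
tcp_rot: [-3.141, -0.0, 1.761]
force: [0.3, 0.6, -0.6]
gripper_width: 0.0196
gripper_force: 30.0
```

Emit:
jog_arm --travel '[[0,0,-0.01],[0,0,-0.02],[0,0,-0.025],[0,0,-0.025],[0,0,-0.025],[0,0,-0.025],[0,0,-0.025],[0,0,-0.01]]' --delta_rot '[[0,0,0],[0,0,0],[0,0,0],[0,0,0],[0,0,0],[0,0,0],[0,0,0],[0,0,0]]' --claw '[1,1,1,1,1,1,1,1]'

```text
t: 5.28
position: [0.5705, 0.173, 0.2557]
tcp_rot: [3.137, -0.0, 1.761]
force: [1.6, 0.6, -2.5]
gripper_width: 0.02
gripper_force: 30.0
```

```bash
python3 - <<'E'
from cell import *;from h import *
r=get_image("wrist");cv2.imwrite("pics/w2.png",r["image"]);o=observe();print(o["position"],o["tcp_rot"],o["force"],o["moment"])
E
```

```text
[0.57081445 0.1730522  0.25611547] [ 3.13559554e+00 -5.30034852e-05  1.76091294e+00] [ 1.3547912  -0.63214282 -0.36421014] [-0.09213949  0.0713706  -0.03813207]
```

View pics/w2.png

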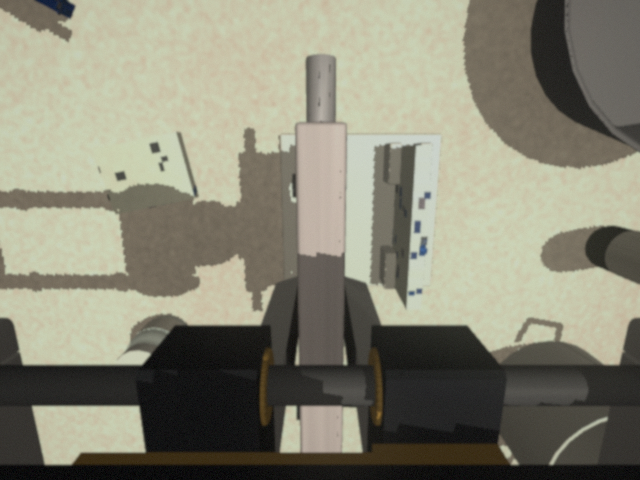

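The panel is out of the holder, with the bar straight in the fingers (bar columns 298–346, its far end at row 124). I'll go back from the holder and across to a point in front of the stand.

Emit:
jog_arm --travel '[[0,-0.02,0],[0,-0.04,0],[0,-0.04,0],[0,-0.04,0],[0,-0.03,0],[-0.02,0,0],[-0.04,0,0],[-0.04,0,0]]' --delta_rot '[[0,0,0.092],[0,0,0],[0,0,0],[0,0,0],[0,0,0],[0,0,0],[0,0,0],[0,0,0]]' --claw '[1,1,1,1,1,1,1,1]'

```text
t: 6.0
position: [0.4451, 0.0732, 0.2518]
tcp_rot: [-3.141, -0.0, 1.718]
force: [0.5, -0.2, -2.8]
gripper_width: 0.0198
gripper_force: 30.0
```

Emit:
jog_arm --travel '[[-0.04,0,0],[-0.04,0,0],[-0.04,0,0],[-0.04,0,0],[-0.04,0,0],[-0.04,0,0],[-0.04,0,0],[-0.018,0,0]]' --delta_rot '[[0,0,0],[0,0,0],[0,0,0],[0,0,0],[0,0,0],[0,0,0],[0,0,0],[0,0,0]]' --claw '[1,1,1,1,1,1,1,1]'

```text
t: 6.67
position: [0.4806, -0.1662, 0.2512]
tcp_rot: [-3.14, 0.001, 1.712]
force: [0.4, -1.3, -2.2]
gripper_width: 0.0192
gripper_force: 30.0
```

Emit:
jog_arm --travel '[[0,0,0],[0,0,0],[0,0,0],[0,0,0]]' --delta_rot '[[0,0,0],[0,0,0],[0,0,0],[0,0,0]]' --claw '[1,1,1,1]'

```text
t: 7.0
position: [0.4802, -0.161, 0.2522]
tcp_rot: [-3.141, -0.001, 1.716]
force: [-0.4, -0.6, -2.6]
gripper_width: 0.0199
gripper_force: 30.0
```

```bash
cat >> h.py <<'E'
O=np.array([.5993,-.1449]);A=.144
def st(p):
    d=np.asarray(p)[:2]-O;c,s=np.cos(A),np.sin(A);return np.array([c*d[0]+s*d[1],-s*d[0]+c*d[1]])
E
python3 - <<'E'
from cell import *;from h import *;np.set_printoptions(precision=4,suppress=True)
import pickle
d={n:get_image(n) for n in("side","scene","wrist")};pickle.dump(d,open("d1.pkl","wb"))
o=observe();print(o["position"],o["tcp_rot"],o["force"],o["moment"],st(o["position"]))
for n in("side","scene"):
    i=d[n]["image"]
    i=cv2.resize(i[185:320,340:480] if n=="side" else i[220:330,150:310],None,fx=4,fy=4,interpolation=cv2.INTER_CUBIC);cv2.imwrite(f"pics/{n}1.png",i)
a,b=cv2.imread("pics/side1.png"),cv2.imread("pics/scene1.png");cv2.imwrite("pics/w3.png",d["wrist"]["image"])
E
```

```text
[ 0.4805 -0.1614  0.2526] [ 3.1413 -0.0002  1.7164] [-0.0242 -0.2504 -2.8395] [-0.0463  0.0725 -0.019 ] [-0.1199  0.0007]
```

View pics/side1.png

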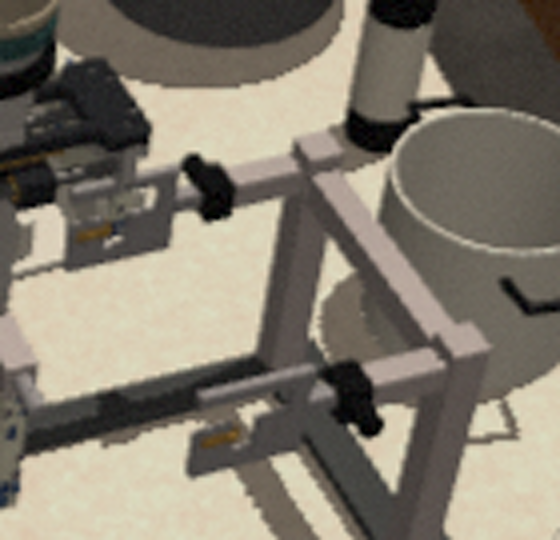

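View pics/w3.png

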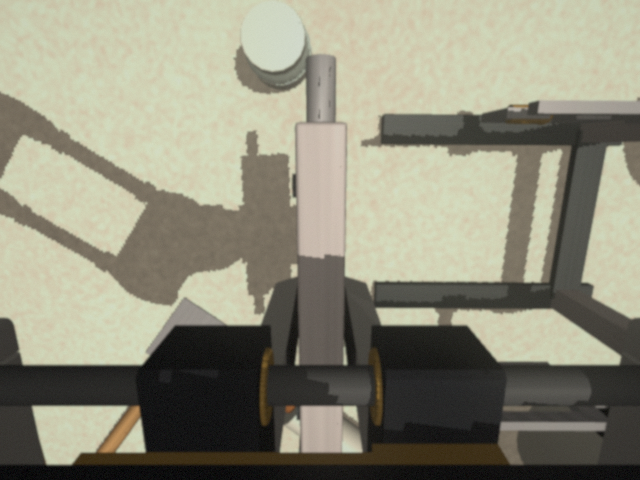

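The side view shows both hooks with orange catches at (95,232) and (222,437) and the lip and guard tips. The wrist view shows the left hook along row ~107 with the guard tip at column ~538, the lip from about 508, and the bar end at (321,124).

```bash
python3 - <<'E'
from h import *;import pickle;np.set_printoptions(precision=4,suppress=True)
d=pickle.load(open("d1.pkl","rb"));W,I=d["wrist"],d["side"]
def f(n,r,u,v,h):
    p=ray(r,u,v,h);print(n,p,st(p))
f("guard tip L",W,538,107,.22);f("guard end L",W,635,107,.22);f("lip tip L",W,508,109,.188)
f("R guard",W,520,425,.22);f("R guard",W,600,426,.22)
f("bar end",W,321.5,124,.2666);f("pin tip top",W,321,57,.2546+.006)
f("bar top far",W,321.5,240,.2666)
s=lambda n,x,y,h:f(n,I,340+x/4-.4,185+y/4-.4,h)
s("side L guard tip",68,190,.22);s("R guard tip",200,393,.22)
s("L lip tip",68,222,.188);s("R lip tip",195,432,.188)
s("L catch",95,232,.181);s("R catch",222,437,.181);s("L lip throat edge",112,217,.188);s("R lip throat edge",242,418,.188)
w=cloud(W);m=(w[...,2]>.17)&(w[...,2]<.235)
nl,l,S,c=cv2.connectedComponentsWithStats(m.astype(np.uint8))
for k in range(1,nl):
    if S[k,4]>40:
        q=w[l==k];t=np.array([st(p) for p in q]);print(S[k],np.nanmin(t,0),np.nanmax(t,0),t.mean(0),q[:,2].min(),q[:,2].max())
E
```

```text
guard tip L [ 0.5732 -0.0568  0.22  ] [-0.0132  0.091 ]
guard end L [ 0.6201 -0.0499  0.22  ] [0.0342 0.0911]
lip tip L [ 0.5733 -0.0545  0.188 ] [-0.0127  0.0932]
R guard [ 0.615  -0.2358  0.22  ] [ 0.0025 -0.0922]
R guard [ 0.6635 -0.2293  0.22  ] [ 0.0515 -0.0928]
bar end [ 0.4698 -0.0829  0.2666] [-0.1192  0.08  ]
pin tip top [ 0.4661 -0.0588  0.2606] [-0.1195  0.1043]
bar top far [ 0.4764 -0.1273  0.2666] [-0.1191  0.035 ]
side L guard tip [ 0.5695 -0.0533  0.22  ] [-0.0164  0.0949]
R guard tip [ 0.5986 -0.2343  0.22  ] [-0.0135 -0.0884]
L lip tip [ 0.5733 -0.0482  0.188 ] [-0.0119  0.0994]
R lip tip [ 0.5991 -0.2349  0.188 ] [-0.0131 -0.0891]
L catch [ 0.5901 -0.053   0.181 ] [0.0041 0.0922]
R catch [ 0.616  -0.2355  0.181 ] [ 0.0036 -0.0921]
L lip throat edge [ 0.6018 -0.0487  0.188 ] [0.0163 0.0948]
R lip throat edge [ 0.6292 -0.2293  0.188 ] [ 0.0175 -0.0879]
[ 493  100  147   25 2955] [-0.0142  0.0854] [0.0617 0.0967] [0.0118 0.0904] 0.17006657170263595 0.22173778631775298
[ 500  406  110   31 2233] [-0.0102 -0.124 ] [ 0.0784 -0.0884] [ 0.0285 -0.0917] 0.18685639738906848 0.22186851778279862
```

Emit:
jog_arm --travel '[[0,0,0.03],[0,0,0.03],[0,0,0.009],[0,0,0],[0,0,0],[0,0,0]]' --delta_rot '[[0,0,0],[0,0,0],[0,0,0],[0,0,0],[0,0,0],[0,0,0]]' --claw '[1,1,1,1,1,1]'

```text
t: 7.65
position: [0.4816, -0.1629, 0.1986]
tcp_rot: [3.139, 0.001, 1.715]
force: [0.2, 1.2, -2.2]
gripper_width: 0.0198
gripper_force: 30.0
```

Emit:
jog_arm --travel '[[0,0.015,0],[0,0.02,0],[0,0.02,0],[0,0.02,0],[0,0.015,0],[0,0,0],[0,0,0],[0,0,0]]' --delta_rot '[[0,0,0],[0,0,0],[0,0,0],[0,0,0],[0,0,0],[0,0,0],[0,0,0],[0,0,0]]' --claw '[1,1,1,1,1,1,1,1]'

```text
t: 8.32
position: [0.5513, -0.1522, 0.1972]
tcp_rot: [-3.141, -0.0, 1.715]
force: [0.1, -0.4, -2.4]
gripper_width: 0.0197
gripper_force: 30.0
```

```bash
python3 - <<'E'
from cell import *;from h import *;np.set_printoptions(precision=4,suppress=True)
import pickle
r=get_image("wrist");cv2.imwrite("pics/w4.png",r["image"]);pickle.dump(r,open("w4.pkl","wb"))
r=get_image("side");cv2.imwrite("pics/s4.png",r["image"])
o=observe();print(o["position"],o["tcp_rot"],o["force"],o["moment"],st(o["position"]))
E
```

```text
[ 0.551  -0.1523  0.1973] [-3.141  -0.0002  1.7145] [ 0.2581  0.3133 -3.1914] [-0.0527  0.0559  0.001 ] [-0.0488 -0.0004]
```

Emit:
jog_arm --travel '[[0,0.01,0],[0,0.01,0],[0,0.006,0],[0,0.003,0],[0,0.003,0],[0,0.003,0],[0,0.003,0],[0,0,0]]' --delta_rot '[[0,0,0],[0,0,0],[0,0,0],[0,0,0],[0,0,0],[0,0,0],[0,0,0],[0,0,0]]' --claw '[1,1,1,1,1,1,1,1]'

```text
t: 9.08
position: [0.5824, -0.1479, 0.1971]
tcp_rot: [3.141, -0.0, 1.715]
force: [0.4, 0.2, -2.7]
gripper_width: 0.0195
gripper_force: 30.0
```

Emit:
jog_arm --travel '[[0,0.003,0],[0,0.003,0],[0,0.003,0],[0,0.003,0],[0,0.003,0],[0,0.003,0],[0,0,0],[0,0,0]]' --delta_rot '[[0,0,0],[0,0,0],[0,0,0],[0,0,0],[0,0,0],[0,0,0],[0,0,0],[0,0,0]]' --claw '[1,1,1,1,1,1,1,1]'

```text
t: 9.75
position: [0.5963, -0.1458, 0.1971]
tcp_rot: [-3.141, -0.0, 1.715]
force: [0.1, 1.0, -2.3]
gripper_width: 0.0196
gripper_force: 30.0
```

Emit:
jog_arm --travel '[[0,0.0045,0],[0,0.0045,0],[0,0.0045,0],[0,0.0045,0],[0,0.0045,0],[0,0.0045,0],[0,0.0045,0],[0,0,0]]' --delta_rot '[[0,0,0],[0,0,0],[0,0,0],[0,0,0],[0,0,0],[0,0,0],[0,0,0],[0,0,0]]' --claw '[1,1,1,1,1,1,1,1]'

```text
t: 10.42
position: [0.622, -0.1422, 0.1971]
tcp_rot: [3.141, -0.0, 1.715]
force: [-0.4, -0.4, -2.6]
gripper_width: 0.0199
gripper_force: 30.0
```

Emit:
jog_arm --travel '[[0,0.002,0],[0,0.002,0],[0,0.002,0],[0,0.002,0],[0,0.002,0],[0,0.002,0],[0,0,0],[0,0,0]]' --delta_rot '[[0,0,0],[0,0,0],[0,0,0],[0,0,0],[0,0,0],[0,0,0],[0,0,0],[0,0,0]]' --claw '[1,1,1,1,1,1,1,1]'

```text
t: 11.08
position: [0.6307, -0.1409, 0.1972]
tcp_rot: [-3.142, -0.0, 1.715]
force: [-0.6, -0.5, -2.7]
gripper_width: 0.02
gripper_force: 30.0
```

```bash
cat > ob.py <<'E'
from cell import *;from h import *;np.set_printoptions(precision=4,suppress=True)
P=[];F=[]
for k in range(3):
    get_image("wrist");o=observe();P.append(np.r_[st(o["position"]),o["position"][2]]);F.append(np.r_[o["force"],o["moment"]])
print("st xyz",np.mean(P,0),"F",np.mean(F,0),o["tcp_rot"],o["t"])
E
python3 ob.py
```

```text
st xyz [ 0.0315 -0.0005  0.1972] F [ 0.1578  0.2648 -2.5824 -0.0741  0.0628 -0.0069] [-3.1416 -0.0001  1.7148] 11.2333
```

Now 0.8 mm steps toward the back wall.

Emit:
jog_arm --travel '[[0,0.001,0],[0,0.001,0],[0,0.001,0],[0,0.001,0],[0,0.001,0],[0,0.001,0],[0,0.001,0],[0,0.001,0]]' --delta_rot '[[0,0,0],[0,0,0],[0,0,0],[0,0,0],[0,0,0],[0,0,0],[0,0,0],[0,0,0]]' --claw '[1,1,1,1,1,1,1,1]'

```text
t: 11.9
position: [0.6371, -0.1399, 0.1972]
tcp_rot: [3.142, -0.0, 1.715]
force: [0.5, 0.1, -3.0]
gripper_width: 0.02
gripper_force: 30.0
```

Emit:
jog_arm --travel '[[0,0.001,0],[0,0.001,0],[0,0,0],[0,0,0]]' --delta_rot '[[0,0,0],[0,0,0],[0,0,0],[0,0,0]]' --claw '[1,1,1,1]'

```text
t: 12.23
position: [0.6386, -0.1397, 0.1972]
tcp_rot: [-3.142, -0.0, 1.715]
force: [-0.5, 0.2, -2.5]
gripper_width: 0.0197
gripper_force: 30.0
```

```bash
python3 ob.py
```

```text
st xyz [ 0.0396 -0.0005  0.1972] F [-0.04   -0.1917 -2.4045 -0.0992  0.0494 -0.0169] [ 3.1415 -0.0001  1.7148] 12.3833
```

Emit:
jog_arm --travel '[[0,0.0008,0],[0,0.0008,0],[0,0,0],[0,0,0]]' --delta_rot '[[0,0,0],[0,0,0],[0,0,0],[0,0,0]]' --claw '[1,1,1,1]'

```text
t: 12.72
position: [0.6391, -0.1396, 0.1972]
tcp_rot: [-3.14, -0.0, 1.715]
force: [-1.8, -0.3, -1.9]
gripper_width: 0.0197
gripper_force: 30.0
```

Emit:
jog_arm --travel '[[0,0.0008,0],[0,0.0008,0],[0,0,0],[0,0,0]]' --delta_rot '[[0,0,0],[0,0,0],[0,0,0],[0,0,0]]' --claw '[1,1,1,1]'

```text
t: 13.05
position: [0.6392, -0.1396, 0.1971]
tcp_rot: [-3.137, -0.0, 1.715]
force: [-5.4, 0.0, 0.0]
gripper_width: 0.0198
gripper_force: 30.0
```

```bash
python3 ob.py
```

```text
st xyz [ 0.0402 -0.0005  0.1971] F [-5.6448 -0.5435 -0.7307 -0.3144  1.0546 -0.1906] [-3.1376 -0.0004  1.7147] 13.2
```

The back wall is touched at stand x = 0.0401 (5.6 N). I'll back off so the measured x is 0.0186.

Emit:
jog_arm --travel '[[0,-0.005,0],[0,-0.005,0],[0,-0.005,0],[0,-0.005,0],[0,-0.005,0],[0,-0.0053,0],[0,0,0],[0,0,0]]' --delta_rot '[[0,0,0],[0,0,0],[0,0,0],[0,0,0],[0,0,0],[0,0,0],[0,0,0],[0,0,0]]' --claw '[1,1,1,1,1,1,1,1]'

```text
t: 13.87
position: [0.617, -0.1429, 0.1974]
tcp_rot: [3.141, 0.0, 1.715]
force: [0.0, -0.0, -2.4]
gripper_width: 0.0199
gripper_force: 30.0
```

```bash
python3 ob.py
```

```text
st xyz [ 0.0181 -0.0006  0.1973] F [ 0.5365 -0.4229 -2.1258 -0.0826  0.0589  0.0213] [3.1411 0.     1.7148] 14.0167
```

Emit:
jog_arm --travel '[[0,0.0006,0.002],[0,0,0.002],[0,0,0.001],[0,0,0.001],[0,0,0.001],[0,0,0.001],[0,0,0],[0,0,0]]' --delta_rot '[[0,0,0],[0,0,0],[0,0,0],[0,0,0],[0,0,0],[0,0,0],[0,0,0],[0,0,0]]' --claw '[1,1,1,1,1,1,1,1]'

```text
t: 14.68
position: [0.6175, -0.1427, 0.1908]
tcp_rot: [-3.142, -0.0, 1.715]
force: [0.3, 0.7, -2.9]
gripper_width: 0.0199
gripper_force: 30.0
```

Emit:
jog_arm --travel '[[0,0,0.001],[0,0,0.001],[0,0,0.001],[0,0,0],[0,0,0]]' --delta_rot '[[0,0,0],[0,0,0],[0,0,0],[0,0,0],[0,0,0]]' --claw '[1,1,1,1,1]'

```text
t: 15.1
position: [0.6176, -0.1428, 0.1884]
tcp_rot: [3.142, -0.0, 1.715]
force: [-0.1, -0.3, -1.8]
gripper_width: 0.0199
gripper_force: 30.0
```

```bash
python3 ob.py
```

```text
st xyz [ 0.0184 -0.0005  0.1884] F [ 0.4468  0.1956 -2.1441 -0.0765  0.0521 -0.0048] [-3.1416 -0.0001  1.7148] 15.25
```

In the throats: z is 4 mm below ledge contact with no load. I'll lower on to the catches.

Emit:
jog_arm --travel '[[0,0,0.001],[0,0,0.001],[0,0,0.001],[0,0,0.001],[0,0,0],[0,0,0]]' --delta_rot '[[0,0,0],[0,0,0],[0,0,0],[0,0,0],[0,0,0],[0,0,0]]' --claw '[1,1,1,1,1,1]'

```text
t: 15.75
position: [0.6188, -0.1427, 0.186]
tcp_rot: [3.138, 0.0, 1.715]
force: [3.7, 0.2, 2.4]
gripper_width: 0.0198
gripper_force: 30.0
```

Emit:
jog_arm --travel '[[0,0,0.001],[0,0,0.001],[0,0,0],[0,0,0]]' --delta_rot '[[0,0,0],[0,0,0],[0,0,0],[0,0,0]]' --claw '[1,1,1,1]'

```text
t: 16.08
position: [0.6191, -0.1428, 0.1848]
tcp_rot: [3.138, 0.001, 1.715]
force: [4.0, 1.6, 6.7]
gripper_width: 0.0195
gripper_force: 30.0
```

```bash
python3 ob.py
```

```text
st xyz [ 0.0199 -0.0008  0.1848] F [ 3.9704  1.2181  5.5137  0.2013 -0.7325 -0.1013] [3.1378 0.0011 1.7148] 16.2333
```

Emit:
jog_arm --travel '[[0,0,0.001],[0,0,0.001],[0,0,0]]' --delta_rot '[[0,0,0],[0,0,0],[0,0,0]]' --claw '[1,1,1]'

```text
t: 16.48
position: [0.6192, -0.1431, 0.1831]
tcp_rot: [3.138, 0.002, 1.715]
force: [5.0, 0.8, 5.1]
gripper_width: 0.0197
gripper_force: 30.0
```

Emit:
jog_arm --travel '[[0,0,0.001],[0,0,0.001],[0,0,0]]' --delta_rot '[[0,0,0],[0,0,0],[0,0,0]]' --claw '[1,1,1]'

```text
t: 16.73
position: [0.6191, -0.1432, 0.181]
tcp_rot: [3.138, 0.002, 1.715]
force: [5.8, 2.4, 3.3]
gripper_width: 0.0195
gripper_force: 30.0
```

Emit:
jog_arm --travel '[[0,0,0.001],[0,0,0.001],[0,0,0.001],[0,0,0.001],[0,0,0]]' --delta_rot '[[0,0,0],[0,0,0],[0,0,0],[0,0,0],[0,0,0]]' --claw '[1,1,1,1,1]'

```text
t: 17.15
position: [0.619, -0.1431, 0.1768]
tcp_rot: [3.139, 0.001, 1.715]
force: [6.3, 0.9, -0.5]
gripper_width: 0.0199
gripper_force: 30.0
```

Emit:
jog_arm --travel '[[0,0,0.0015],[0,0,0.0015],[0,0,0.0015],[0,0,0.0015],[0,0,0.0015],[0,0,0],[0,0,0]]' --delta_rot '[[0,0,0],[0,0,0],[0,0,0],[0,0,0],[0,0,0],[0,0,0],[0,0,0]]' --claw '[1,1,1,1,1,1,1]'

```text
t: 17.73
position: [0.6162, -0.1427, 0.1699]
tcp_rot: [-3.138, -0.001, 1.715]
force: [1.7, 0.0, -6.2]
gripper_width: 0.0202
gripper_force: 30.0
```

```bash
python3 ob.py
```

```text
st xyz [ 0.0172 -0.0003  0.17  ] F [ 1.2393  0.1904 -6.6815 -0.2154 -0.2526 -0.0979] [-3.1386 -0.001   1.7149] 17.8833
```

Emit:
jog_arm --travel '[[0,0,0.001],[0,0,0.001],[0,0,0.0005],[0,0,0],[0,0,0]]' --delta_rot '[[0,0,0],[0,0,0],[0,0,0],[0,0,0],[0,0,0]]' --claw '[1,1,1,1,1]'

```text
t: 18.3
position: [0.6175, -0.1428, 0.1696]
tcp_rot: [3.142, 0.0, 1.715]
force: [0.5, 0.4, -1.9]
gripper_width: 0.0201
gripper_force: 30.0
```

```bash
python3 ob.py
```

```text
st xyz [ 0.0184 -0.0005  0.1695] F [-0.1644  0.1098 -2.456  -0.0498  0.0411 -0.0068] [3.1414 0.0001 1.7149] 18.45
```

Emit:
jog_arm --travel '[[0,0,0.001],[0,0,0.001],[0,0,0],[0,0,0]]' --delta_rot '[[0,0,0],[0,0,0],[0,0,0],[0,0,0]]' --claw '[1,1,1,1]'

```text
t: 18.78
position: [0.6177, -0.1428, 0.1682]
tcp_rot: [3.141, 0.0, 1.715]
force: [-0.9, 0.6, 1.5]
gripper_width: 0.0195
gripper_force: 30.0
```

```bash
python3 ob.py
```

```text
st xyz [ 0.0185 -0.0006  0.1682] F [-1.1028  0.2138  2.275  -0.0292  0.2154  0.0185] [3.1409 0.0003 1.7148] 18.9333
```

The floor is touched, with pin axis ≈ 0.170. I'll press a touch more, then open.

Emit:
jog_arm --travel '[[0,0,0.0007],[0,0,0],[0,0,0]]' --delta_rot '[[0,0,0],[0,0,0],[0,0,0]]' --claw '[1,1,1]'

```text
t: 19.18
position: [0.6177, -0.1428, 0.1681]
tcp_rot: [3.141, 0.0, 1.715]
force: [-1.8, 0.3, 5.5]
gripper_width: 0.0198
gripper_force: 30.0
```

Emit:
jog_arm --travel '[[0,0,-0.0007],[0,0,0],[0,0,0],[0,0,0],[0,0,0],[0,0,0],[0,0,0],[0,0,0]]' --delta_rot '[[0,0,0],[0,0,0],[0,0,0],[0,0,0],[0,0,0],[0,0,0],[0,0,0],[0,0,0]]' --claw '[1,0.7,0.5,0.4,0.4,0.4,0.4,0.4]'

```text
t: 19.85
position: [0.6176, -0.1427, 0.1675]
tcp_rot: [-3.142, -0.0, 1.715]
force: [0.8, -1.2, 0.6]
gripper_width: 0.056
gripper_force: 0.0
```

```bash
python3 ob.py; python3 - <<'E'
from cell import *;import cv2,numpy as np
print(observe()["gripper_width"])
a=get_image("side")["image"][180:330,310:460];b=get_image("scene")["image"][205:325,160:310]
a=cv2.resize(a,(400,400),interpolation=2);b=cv2.resize(b,(400,320),interpolation=2)
c=np.zeros((400,800,3),np.uint8);c[:,:400]=a;c[:320,400:]=b;cv2.imwrite("pics/rel.png",c)
E
```

```text
st xyz [ 0.0184 -0.0005  0.1676] F [ 0.149  -0.1131 -0.008  -0.0916  0.0347 -0.0291] [ 3.1415 -0.0001  1.7148] 20.0
0.05607936283435966
```

View pics/rel.png

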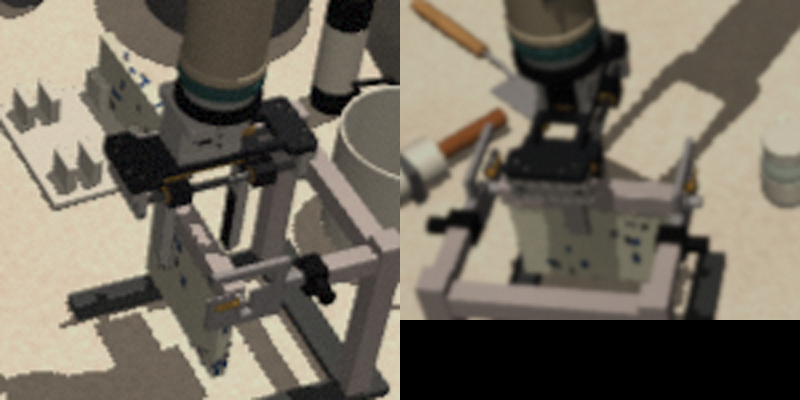

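The picture shows the panel hanging in the hooks, upright (side crop, around (200,280)), with the fingers clear. I'll rise straight up and check the heights.

Emit:
jog_arm --travel '[[0,0,-0.005],[0,0,-0.01],[0,0,-0.02],[0,0,-0.03],[0,0,-0.04],[0,0,-0.04],[0,0,-0.03],[0,0,0]]' --delta_rot '[[0,0,0],[0,0,0],[0,0,0],[0,0,0],[0,0,0],[0,0,0],[0,0,0],[0,0,0]]' --claw '[0.4,0.4,0.4,0.4,0.4,0.4,0.4,0.4]'

```text
t: 20.77
position: [0.62, -0.1435, 0.3149]
tcp_rot: [3.131, 0.006, 1.715]
force: [-0.1, -0.2, -0.0]
gripper_width: 0.0565
gripper_force: 0.0
```

```bash
python3 - <<'E'
from cell import *;from h import *;np.set_printoptions(precision=4,suppress=True)
for n in("wrist","side"):
    w=cloud(get_image(n));f=w.reshape(-1,3);f=f[~np.isnan(f[:,0])];c,s=np.cos(A),np.sin(A);e=f[:,:2]-O
    x=c*e[:,0]+s*e[:,1];y=-s*e[:,0]+c*e[:,1]
    m=(abs(x-.0185)<.008)&(abs(y)<.08)&(f[:,2]>.17)&(f[:,2]<.26)
    print(n,m.sum(),[ (k,np.median(f[m&(abs(y-k)<.02),2])) for k in(-.06,-.03,0,.03,.06) if (m&(abs(y-k)<.02)).sum()>3])
print(observe()["position"],observe()["force"])
E
```

```text
wrist 3838 [(-0.06, np.float64(0.181857238616672)), (-0.03, np.float64(0.18184557622581377)), (0, np.float64(0.1817903192684779)), (0.03, np.float64(0.18174366245223983)), (0.06, np.float64(0.18166520603197578))]
side 276 [(-0.06, np.float64(0.18263237260348536)), (-0.03, np.float64(0.18342308319038342)), (0, np.float64(0.18340653053083816)), (0.03, np.float64(0.18295169283161766)), (0.06, np.float64(0.1828672414366853))]
[ 0.6179 -0.1429  0.3092] [-0.563   0.3227  0.8714]
```

The bar top is level at 0.182, so the pin axis is at 0.170 and both pins are home.

```bash
python3 -c "
from cell import *
print(job_done())"
```

```text
the job is handed in; nothing more can be done
None
```

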